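# Let the cell out of the battery case and ease its lid shut

## Task

With closed fingertips press the orange lever of the blue battery case all the way down, so that the linked lid rises fully and the cell rolls out, and keep it down until the cell lies still in the tray in front. Then ease the lever back up under the fingers so that the lid goes down to shut without slamming, and leave the case. Touch only the lever: do not touch the lid or the cell or lift anything, and leave the remotes, pot, bell, mug and tape measure where they are.

Things in the scene. Friction and masses are not known exactly. Their poses are not given: they have to be found in the camera images.
- case: Blue battery case, fixed in any of the caddy's three bays, 190 x 134 x 79 mm. Origin on its underside (4 mm above the work surface), mid-width, 85 mm behind its front end. x to the back (hinge), y left, z up; the front faces roughly the robot. Left half: a 12 degree ramp from the box (x -10 to 100 mm) into an open tray (x -75 to -10, y -6 to 62, walls up to z 45 mm). Right half: the orange lever.
- tray (a point): Where the cell should come to rest: on the tray's sloping floor against its front wall, at x -58, y 28, z 16 mm in the case's frame (the resting cell's centre is about 17 mm above it). Axes as the case's.
- lid (a joint): Angle of the hinged lid (rad): 0 shut, 1.0 fully raised. Hinge along the case's y at x 100, z 75 mm; the front edge rises and swings back. Linked to the lever: lid = 2.22 x lever. Closing faster than 2.2 rad/s (about 100 mm/s at the lever pad) is a slam; let go, its spring flings it shut much faster.
- lid_panel: Blue lid with a white label and three green bars, 116 x 134 x 6 mm, with a 43 mm skirt hanging from its front edge's left half. Origin on the hinge. Shut, its top is 83 mm above the work surface. Fully raised, its front edge is 176 mm above the work surface, the skirt's lower edge 152 mm and 3 mm behind the case's origin; while rising the skirt reaches at most 22 mm in front of that origin.
- lever (a joint): Lever angle (rad): 0 at rest (up), 0.45 pressed down to its stop. A spring returns it; pressing at the pad takes about 3 N at first and 6 N at the stop. Pivot along the case's y at x 20, z 55 mm in the case's frame.
- lever_pad (a point): Centre of the top face of the orange lever's end pad (36 mm long, 34 wide, three black ribs), at x -74, y -45, z 84 mm in the case's frame at rest (88 mm above the work surface), tilted 0.25 rad up at its front. Fully pressed it is 43 mm lower, x within 4 mm, tilted 0.2 rad down. 17 mm or more free beyond either side of the pad. Axes: the case's, turning with the lever.
- cell: D cell, black with a copper band: cylinder 34 mm across, 61 mm long, lying along the case's y. Origin at its centre; axes turn as it rolls. At the start hidden under the lid, behind the skirt, at x 7, y 28, z 47 mm in the case's frame. It rolls out by itself once the lid has risen about 0.25 rad and settles in the tray in about 1 s.
- remote_a: Black remote control, 165 x 38 x 18 mm, loose in one of three slots in one bay of the caddy, its length along the slot. Origin: centre of its underside. A bystander.
- remote_b: Grey remote control, 165 x 38 x 18 mm, loose in one of three slots in one bay of the caddy, its length along the slot. Origin: centre of its underside. A bystander.
- remote_c: White remote control, 165 x 38 x 18 mm, loose in one of three slots in one bay of the caddy, its length along the slot. Origin: centre of its underside. A bystander.
- pot: Small terracotta pot, 71 mm across, 60 mm high, loose on a cork mat in another bay. Origin: centre of its underside. A bystander.
- bell: Chrome desk bell with a brass button, 72 mm across, 49 mm high, loose on the cork mat in front of the pot. Origin: centre of its underside. A bystander.
- mug: Blue mug, 78 mm across, 90 mm high, on the worktop to the left of the caddy. Origin: centre of its underside. A bystander.
- tape: Yellow tape measure, 70 x 36 x 60 mm, on the worktop to the right of the caddy. Origin: centre of its underside. A bystander.

How it is judged:
By the outcome, as a careful person would: the job done as asked, in the order asked, and still so for the second after the job is handed in, with the robot touching nothing.
It also fails if it takes over 38 s, if anything falls off the work surface, if the arm or the gripper's body presses on something with over 40 N, if the wrist force passes 120 N, or if a joint passes its speed limit or range.

## Robot

A 7-joint arm with a two-finger parallel gripper is mounted at the origin on the work surface. World frame = base frame: x ahead of the robot, y to its left, z up, the work surface at z = 0. Lengths are in m, angles in rad, forces in N, time in s.
With the tool pointing down it reaches from about 0.425 to 0.925 m from the base axis. Payload 6.8 kg.
Tool frame: the origin (TCP) lies at the very end of the fingers, on their centre line; the grasp point (between the pads) lies 19 mm behind it; z points along the fingers, y is the line along which they close (so a half turn about z gives the same grasp; the last joint's range is limited). The gripper opens to 85 mm and grips with 20 to 120 N. Pads are 22 mm wide; open, the fingers measure 114 mm over their backs; the gripper's body (76 mm by 85 mm) begins 54 mm behind the grasp point. The pads swing forward as they close: fully open they stand 13 mm farther back than shut.
Start: joints at [-1.245, 0.477, 0.022, 1.555, -0.011, 1.109, -0.083], TCP at [0.284, 0.612, 0.231] pointing down, gripper open.
Joint ranges: [-2.96, 2.96], [-0.34, 2.1], [-1.41, 1.46], [0.24, 2.44], [-1.37, 4.51], [0.17, 1.92], [-2.96, 2.96]. Speed limits (rad/s): [2.39, 2.39, 3.14, 3.14, 3.14, 3.14, 3.14].

## Interface

Orientations are given as a unit quaternion [w, x, y, z].
In Python, from station import bot gives the robot as it stands.
- The arm moves only by the tool jog_arm, never from a script. Its argument "motion" is a list of rows, each a list of 7 numbers: the turn, a rotation vector about the tool's x, y, z in rad, then the shift along the tool's x, y, z in mm, then the finger opening in mm, from 0 to 85.4. A call has 1 to 10 rows; each row is the pose to reach, as a shift and turn from the pose commanded when the call began, along the tool's axes at that moment; what a row does not reach only later rows make up. A row lasts 1/8 s, in which the tool goes at most 62.5 mm and 10.7 degrees, less where a joint would pass 70% of its speed; a pose out of reach is approached as far as the arm can. A call with a gripper value outside its range is refused whole. The fingers move at their own pace and stop on an object; "grip_force" is the grip in N (left out, the last holds). Time passes only in rows, so rows that repeat a pose let the fingers close. It gives the time, the measured TCP pose, the force, the opening and the grip force at its end, in the units of the state.
- bot.get_obs(): the state, without advancing time (a new reading comes with each control period).
- bot.read_camera(name): name is "scene" or "side" or "wrist"; returns a dict with "pixels" (400x640x3 uint8, red, green, blue), "camera_matrix" (3x3 intrinsics, pixels), "T" (4x4, takes a point from camera to world coordinates); the wrist camera has in their place "tool_from_camera" (4x4, takes a point from camera to tool coordinates, whose origin is the TCP and whose axes are the flange's). Camera axes: x right, y down, z forward; pixel columns grow to the right and rows downward; lengths in m; the calibration is good to about 2 mm. A picture is of the moment at which its call begins: read the wrist's pose just before it. There is no depth.
- bot.hand_in(): hands the job in; it is judged then, once.
Trained networks look in a picture, given as the dict that the camera call returned (one of the last four; its "shot" number tells which), for a name from the list of things; names that differ only in an ending like _2 or _b are one class to them, and where a whole thing is asked for, a point or a joint stands for the part that bears it (a point fixed in the world has none). Each returns a list of dicts, best first, with "score" (0 to 1); they miss things now and then, are a little off and sometimes report something else, mostly with a low value. They report only what shows in the picture. A call takes as long as a camera call.
- bot.spot_in(thing, picture): "xy" ([column, row] in pixels, amid what is visible of it).
- bot.tip_of(thing, picture): "xy" ([column, row] in pixels: a listed point, or the origin of a listed thing).
The state is a dict: "t": time; "q": joint angles; "joint_vel": joint speeds; "joint_torque": joint torques, N m; "eef_pos": TCP position; "tool_rot": TCP orientation; "contact_force": force on the tool from outside, world axes, zero at the start; "torque": the same for the moment, N m; "gripper_width": opening from 0.0 (shut) to 1.0 (fully open); "grasp_force": force on a finger pad.
Only numpy, scipy, OpenCV 4.12 (cv2) and the standard library are available. Lean on these libraries where they do the work, as an engineer would, in place of code of your own. Each camera call takes 0.05 s, during which the arm holds its last target. There are 200 camera calls.

## Working session

There is one attempt and no reset: what is moved stays moved. The work goes in short steps, Python scripts to look and compute and a tool call to move; the robot and the scene stay as the last step left them, time stands still between calls to the robot, and variables do not carry over. Pictures are saved under pics/ and viewed, at most 10 in all, crops included, and the job is handed in when it is done.

Besides the shell and the picture viewer there is one more tool, called after "Emit:" as name([rows], argument=value, ...), one row to a line, values as JSON. jog_arm: Moves the arm, as the interface text tells. Its arguments: {"type":"object","properties":{"motion":{"type":"array"},"grip_force":{"type":"number"}},"required":["motion"]}

```bash
mkdir -p pics && cat > h.py <<'E'
import numpy as np, cv2
from station import bot
from scipy.spatial.transform import Rotation as R
def ray(p,xy):
    K,T=np.array(p["camera_matrix"]),np.array(p["T"])
    d=T[:3,:3]@np.linalg.solve(K,[xy[0],xy[1],1]); return T[:3,3],d/np.linalg.norm(d)
def onz(p,xy,z):
    o,d=ray(p,xy); return o+d*(z-o[2])/d[2]
def tri(rs):
    A=sum(np.eye(3)-np.outer(d,d) for o,d in rs); b=sum((np.eye(3)-np.outer(d,d))@o for o,d in rs)
    X=np.linalg.solve(A,b); return X,[np.linalg.norm(np.cross(X-o,d)) for o,d in rs]
def pix(p,X):
    T=np.linalg.inv(np.array(p["T"])); c=np.array(p["camera_matrix"])@(T[:3,:3]@X+T[:3,3]); return c[:2]/c[2]
E
python3 - <<'E'
from h import *
np.set_printoptions(precision=3,suppress=True)
o=bot.get_obs(); print(o["t"],o["eef_pos"],o["tool_rot"],o["gripper_width"])
P={n:bot.read_camera(n) for n in("scene","side")}
for n,p in P.items(): cv2.imwrite(f"pics/{n}0.png",p["pixels"][:,:,::-1]); print(n,np.array(p["T"])[:3,3])
for t in("lever_pad","tray","lid_panel","case"):
    rs=[]
    for n,p in P.items():
        r=bot.tip_of(t,p)[:2]; print(t,n,[(np.round(a["xy"],1),round(a["score"],2)) for a in r])
        if r: rs.append(ray(p,r[0]["xy"]))
    if len(rs)==2: print(t,*tri(rs))
E
```

```text
0.0 [0.283 0.612 0.23 ] [-0.     0.215  0.977 -0.001] 0.9993475894277746
scene [1.128 0.636 1.188]
side [ 0.311 -0.906  0.917]
lever_pad scene [(array([306.1, 165. ]), 0.72)]
lever_pad side [(array([303.9, 230.2]), 0.61)]
lever_pad [ 0.525 -0.127  0.094] [np.float64(0.0017311045795205162), np.float64(0.001731104579520658)]
tray scene [(array([318.6, 190.7]), 0.76)]
tray side [(array([301. , 234.3]), 0.96)]
tray [ 0.528 -0.066  0.017] [np.float64(0.0024426495446763902), np.float64(0.0024426495446762514)]
lid_panel scene [(array([271.2, 202.9]), 0.57), (array([333.1, 227.6]), 0.17)]
lid_panel side [(array([355.4, 211.5]), 0.64)]
lid_panel [ 0.7   -0.086  0.078] [np.float64(0.0016324384482638767), np.float64(0.0016324384482639444)]
case scene [(array([297.5, 198.5]), 0.78)]
case side [(array([325.1, 241.8]), 0.74)]
case [ 0.593 -0.1   -0.005] [np.float64(0.0031671763253435974), np.float64(0.00316717632534359)]
```

View pics/scene0.png

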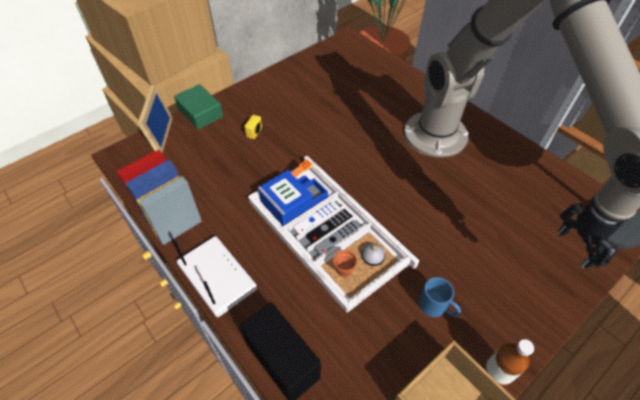

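View pics/side0.png

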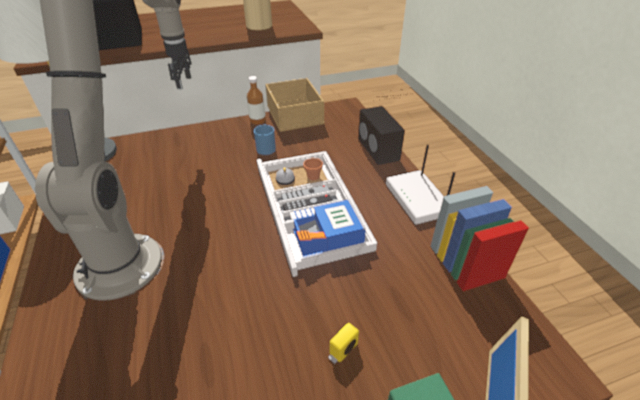

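```bash
python3 - <<'E'
from h import *
# fit case pose (x,y,yaw) to the triangulated points
from scipy.optimize import least_squares
L=np.array([[-.074,-.045],[-.058,.028],[.1,0],[0,0]]);W=np.array([[.525,-.127],[.528,-.066],[.700,-.086],[.593,-.1]])
f=lambda v:((L@np.array([[np.cos(v[2]),np.sin(v[2])],[-np.sin(v[2]),np.cos(v[2])]])+v[:2])-W).ravel()
s=least_squares(f,[.6,-.1,0]);print(s.x,s.fun.reshape(-1,2)*1e3)
E
```

```text
[ 0.59440656 -0.09032859  0.02155097] [[-3.60653996 -9.91279112]
 [ 7.81664573  2.41504612]
 [-5.61666354 -2.1736625 ]
 [ 1.40655777  9.67140749]]
```

The scene picture shows the case in the right-hand bay, with the pad at about (306,165) in scene and (304,233) in side. The remotes are in the middle bay, and the pot and bell are on the mat to the left. I'll move over the lever for a closer look with the wrist camera.

Emit:
jog_arm([
  [0,0,-0.045,-37,-44,-2,0],
  [0,0,-0.09,-74,-88,-4,0],
  [0,0,-0.135,-111,-132,-6,0],
  [0,0,-0.18,-148,-176,-8,0],
  [0,0,-0.225,-185,-220,-10,0],
  [0,0,-0.27,-222,-264,-10,0],
  [0,0,-0.315,-259,-308,-10,0],
  [0,0,-0.36,-296,-352,-10,0],
  [0,0,-0.405,-333,-396,-10,0],
  [0,0,-0.45,-370,-440,-10,0],
], grip_force=30)

```text
t: 1.75
eef_pos: [0.4349, 0.056, 0.2418]
tool_rot: [0.001, -0.009, 1.0, 0.0]
contact_force: [1.1, -0.3, 0.5]
gripper_width: -0.001
grasp_force: 0.0
```

Emit:
jog_arm([
  [0,0,0,-14,-47,0,0],
  [0,0,0,-28,-94,0,0],
  [0,0,0,-42,-141,0,0],
  [0,0,0,-50,-180,0,0],
  [0,0,0,-50,-180,0,0],
  [0,0,0,-50,-180,0,0],
])

```text
t: 2.5
eef_pos: [0.4873, -0.1208, 0.2412]
tool_rot: [-0.0, -0.008, 1.0, 0.0]
contact_force: [-0.0, 0.8, 0.6]
gripper_width: 0.001
grasp_force: 0.0
```

```bash
cat >> h.py <<'E'
def wrist():
    o=bot.get_obs(); p=bot.read_camera("wrist"); w,x,y,z=o["tool_rot"]
    T=np.eye(4); T[:3,:3]=R.from_quat([x,y,z,w]).as_matrix(); T[:3,3]=o["eef_pos"]
    p["T"]=T@np.array(p["tool_from_camera"]); return o,p
E
python3 - <<'E'
from h import *
np.set_printoptions(precision=3,suppress=True)
o,p=wrist(); print(o["t"],o["eef_pos"],o["tool_rot"]); print(p["tool_from_camera"])
cv2.imwrite("pics/w1.png",p["pixels"][:,:,::-1])
for t,z in(("lever_pad",.088),("tray",.020),("lid_panel",.079),("case",.004)):
    for a in bot.tip_of(t,p)[:2]: print(t,np.round(a["xy"],1),round(a["score"],2),onz(p,a["xy"],z))
for a in bot.spot_in("lever_pad",p)[:1]: print("spot",a)
E
```

```text
2.5 [ 0.487 -0.121  0.241] [-0.    -0.008  1.     0.   ]
[[ 0.    -0.962 -0.271  0.07 ]
 [ 1.     0.    -0.    -0.   ]
 [ 0.    -0.271  0.962 -0.143]
 [ 0.     0.     0.     1.   ]]
lever_pad [307.2 218. ] 0.94 [ 0.52  -0.136  0.088]
tray [363.8 210.4] 0.79 [ 0.532 -0.066  0.02 ]
case [342.4 248.2] 0.82 [ 0.593 -0.09   0.004]
spot {'xy': [306.9, 217.4], 'score': 0.97}
```

View pics/w1.png

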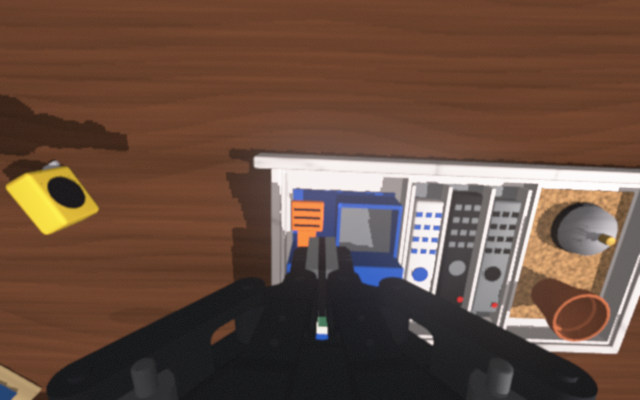

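The wrist view shows the orange pad at (307,217). That gives (0.520, -0.136, 0.088), the case is nearly square to the robot, and all fits the given sizes. Going down to just above the pad.

Emit:
jog_arm([
  [0,0,0,-16,-8,30,0],
  [0,0,0,-32,-15,65,0],
  [0,0,0,-32,-15,100,0],
  [0,0,0,-32,-15,125,0],
  [0,0,0,-32,-15,131,0],
  [0,0,0,-32,-15,131,0],
])

```text
t: 3.55
eef_pos: [0.5199, -0.1358, 0.1106]
tool_rot: [0.0, -0.008, 1.0, 0.0]
contact_force: [0.1, 0.6, 0.5]
gripper_width: -0.006
grasp_force: 0.0
```

```bash
python3 - <<'E'
from h import *
np.set_printoptions(precision=3,suppress=True)
o,p=wrist(); print(o["t"],o["eef_pos"],o["tool_rot"],o["contact_force"])
q=bot.read_camera("side")
a,b=p["pixels"][150:400,190:450],q["pixels"][180:290,240:400]
im=np.hstack([cv2.resize(a,(416,400)),cv2.resize(b,(384,400)[:2])]); cv2.imwrite("pics/w2.png",im[:,:,::-1])
for a in bot.tip_of("lever_pad",p)[:2]: print(np.round(a["xy"],1),round(a["score"],2),onz(p,a["xy"],.088))
print("tcp px",pix(p,o["eef_pos"]),pix(q,o["eef_pos"]))
E
```

```text
3.55 [ 0.52  -0.136  0.111] [ 0.    -0.008  1.     0.   ] [0.087 0.593 0.519]
[319.3 236.7] 0.84 [ 0.519 -0.137  0.088]
[366.2 274.3] 0.18 [ 0.544 -0.108  0.088]
tcp px [322.039 254.742] [303.556 228.622]
```

View pics/w2.png

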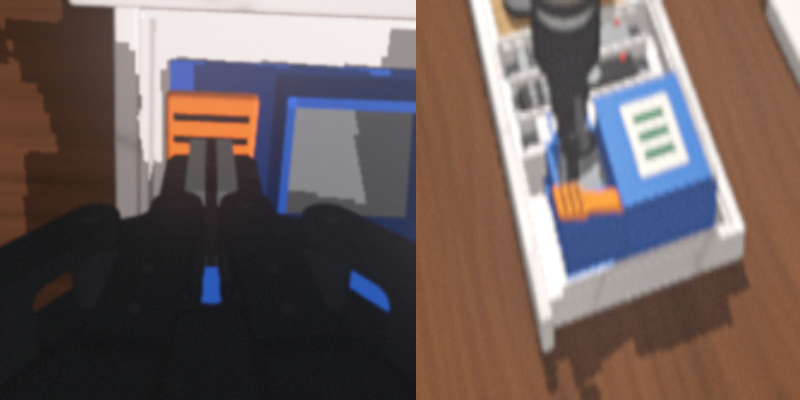

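The fingers are over the pad, between its sides; in the wrist crop the pad spans columns 168-258 and the fingers 185-235. Pressing down.

Emit:
jog_arm([
  [0,0,0,0,0,8,0],
  [0,0,0,0,0,16,0],
  [0,0,0,0,0,23,0],
  [0,0,0,0,0,30,0],
  [0,0,0,0,0,37,0],
  [0,0,0,0,0,44,0],
  [0,0,0,0,0,50,0],
  [0,0,0,0,0,56,0],
  [0,0,0,0,0,60,0],
  [0,0,0,0,0,60,0],
])

```text
t: 4.95
eef_pos: [0.5195, -0.136, 0.05]
tool_rot: [-0.0, -0.008, 1.0, -0.0]
contact_force: [-3.6, 0.4, 4.2]
gripper_width: -0.003
grasp_force: 2.6
```

Emit:
jog_arm([
  [0,0,0,0,0,2,0],
  [0,0,0,0,0,4,0],
  [0,0,0,0,0,5,0],
  [0,0,0,0,0,6,0],
  [0,0,0,0,0,6,0],
])

```text
t: 5.58
eef_pos: [0.5201, -0.136, 0.0453]
tool_rot: [0.001, -0.008, 1.0, 0.0]
contact_force: [-5.0, 0.7, 15.5]
gripper_width: 0.003
grasp_force: 8.0
```

The force rose to 15.5 N, so the lever is at its stop. I'll hold it there and then look.

Emit:
jog_arm([
  [0,0,0,0,0,0.5,0],
  [0,0,0,0,0,0.5,0],
  [0,0,0,0,0,0.5,0],
  [0,0,0,0,0,0.5,0],
  [0,0,0,0,0,0.5,0],
  [0,0,0,0,0,0.5,0],
  [0,0,0,0,0,0.5,0],
  [0,0,0,0,0,0.5,0],
  [0,0,0,0,0,0.5,0],
  [0,0,0,0,0,0.5,0],
])

```text
t: 6.82
eef_pos: [0.5201, -0.1361, 0.0451]
tool_rot: [0.001, -0.008, 1.0, 0.0]
contact_force: [-6.7, 1.4, 18.3]
gripper_width: 0.0
grasp_force: 9.7
```

```bash
python3 - <<'E'
from h import *
np.set_printoptions(precision=3,suppress=True)
o,p=wrist(); print(o["t"],o["eef_pos"],o["contact_force"])
q=bot.read_camera("side"); s=bot.read_camera("scene")
im=np.hstack([cv2.resize(p["pixels"][100:350,250:500],(400,400)),cv2.resize(q["pixels"][160:290,260:390],(400,400))]); cv2.imwrite("pics/w3.png",im[:,:,::-1])
rs=[]
for n,c in(("w",p),("side",q),("scene",s)):
    for a in bot.tip_of("cell",c)[:1]: print(n,np.round(a["xy"],1),round(a["score"],2),onz(c,a["xy"],.037))
E
```

```text
6.825 [ 0.52  -0.136  0.045] [-6.729  1.412 18.326]
w [445.5 273.5] 0.86 [ 0.535 -0.065  0.037]
scene [315.6 190.9] 0.55 [ 0.544 -0.058  0.037]
```

View pics/w3.png

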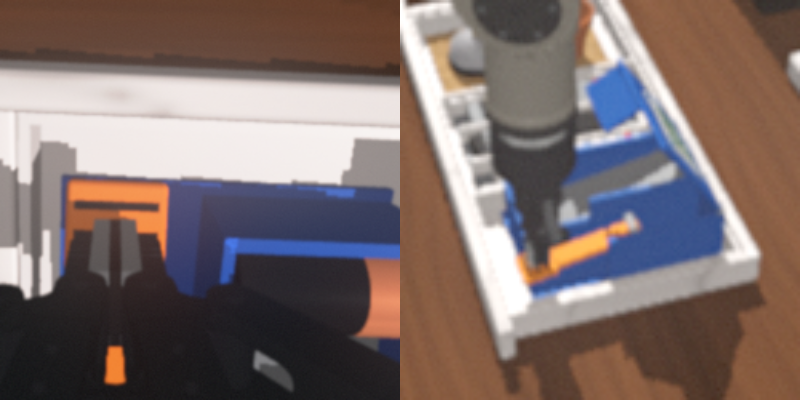

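The crop shows the lid fully up and the cell against the tray's front wall, at (0.535, -0.065), with its copper band at the crop's right edge. It has had about 2 s to settle. Easing the lever up slowly.

Emit:
jog_arm([
  [0,0,0,0,0,0,0],
  [0,0,0,0,0,-2,0],
  [0,0,0,0,0,-5,0],
  [0,0,0,0,0,-8,0],
  [0,0,0,0,0,-11,0],
  [0,0,0,0,0,-14,0],
  [0,0,0,0,0,-17,0],
  [0,0,0,0,0,-20,0],
  [0,0,0,0,0,-23,0],
  [0,0,0,0,0,-26,0],
])

```text
t: 8.38
eef_pos: [0.5203, -0.1359, 0.0702]
tool_rot: [0.001, -0.008, 1.0, -0.0]
contact_force: [-0.8, -0.7, 4.0]
gripper_width: 0.001
grasp_force: 1.8
```

Emit:
jog_arm([
  [0,0,0,0,0,-3,0],
  [0,0,0,0,0,-6,0],
  [0,0,0,0,0,-9,0],
  [0,0,0,0,0,-12,0],
  [0,0,0,0,0,-15,0],
  [0,0,0,0,0,-18,0],
  [0,0,0,0,0,-20,0],
  [0,0,0,0,0,-22,0],
  [0,0,0,0,0,-24,0],
  [0,0,0,0,0,-26,0],
])

```text
t: 9.62
eef_pos: [0.519, -0.1359, 0.0955]
tool_rot: [-0.001, -0.008, 1.0, 0.0]
contact_force: [0.1, 0.5, -0.7]
gripper_width: 0.001
grasp_force: 0.0
```

Emit:
jog_arm([
  [0,0,0,0,0,-3,0],
  [0,0,0,0,0,-6,0],
  [0,0,0,0,0,-14,0],
  [0,0,0,0,0,-30,0],
  [0,0,0,0,0,-55,0],
  [0,0,0,20,0,-90,0],
  [0,0,0,50,0,-120,0],
  [0,0,0,60,0,-130,0],
  [0,0,0,60,0,-130,0],
])

```text
t: 10.75
eef_pos: [0.46, -0.1368, 0.2267]
tool_rot: [0.001, -0.008, 1.0, 0.0]
contact_force: [0.1, 0.3, -0.7]
gripper_width: -0.003
grasp_force: 0.0
```

```bash
python3 - <<'E'
from h import *
np.set_printoptions(precision=3,suppress=True)
o,p=wrist(); print(o["t"],o["eef_pos"],o["contact_force"])
q=bot.read_camera("side")
im=np.hstack([cv2.resize(p["pixels"][120:370,250:500],(400,400)),cv2.resize(q["pixels"][160:290,260:390],(400,400))]); cv2.imwrite("pics/w4.png",im[:,:,::-1])
for n,c in(("w",p),("side",q)):
    for t,z in(("cell",.037),("lever_pad",.088)):
        for a in bot.tip_of(t,c)[:1]: print(n,t,np.round(a["xy"],1),round(a["score"],2),onz(c,a["xy"],z))
E
```

```text
10.75 [ 0.46  -0.137  0.227] [ 0.093  0.305 -0.67 ]
w cell [378.6 239.3] 0.92 [ 0.532 -0.067  0.037]
w lever_pad [322.1 245.3] 0.5 [ 0.518 -0.136  0.088]
side cell [302.7 229.2] 0.45 [ 0.536 -0.067  0.037]
side lever_pad [302.7 234.5] 0.59 [ 0.517 -0.136  0.088]
```

View pics/w4.png

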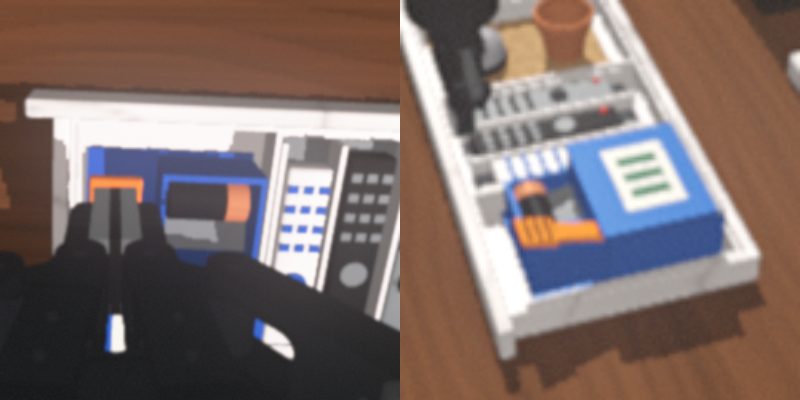

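The lid is shut, the lever is up, the cell lies in the tray (about (208,202) in the left crop), and the gripper is clear of everything.

```bash
python3 -c "
from station import bot
print(bot.hand_in())"
```

```text
the job is handed in; nothing more can be done
None
```

The lever was pressed to its stop, the cell rolled out and came to rest in the tray, the lid was eased shut at about 25 mm/s at the pad, and the job was handed in at about 11 s with the gripper clear of the case.

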